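# Check the plate gap of a gel-casting stand with a blade gauge

### The job

Swing the brace that lies across the mouth of the gel-casting stand out to the front until it snaps into its end detent. Then take the plain blade gauge (tall narrow handle, not the toothed comb) from the rack and slide it straight down between the stand's two plates until they drag snugly on it, its tip about half-way down them. Finish holding it there, still and upright in the gripper; leave the comb, beaker, bottle and dishes where they are.

Things in the scene. Friction and masses are not known exactly. Their poses are not given: they have to be found in the camera images.
- stand: Gel-casting stand, fixed: grey base 110 x 160 x 20 mm, a post (top 106 mm) at each y end. Origin: centre of the underside; z up; its -x side is the front, facing the robot. Between the posts two upright white plates face each other across x; the slot between them is the stand's y-z plane through the origin, so a blade goes in with its thin way along the stand's x.
- plate_far: White plate on the slot's +x side, 88 mm wide along y, 29 to 107 mm above the stand's underside; origin as the stand's. Mouth between the plates 21 mm wide at the top, narrowing to a 2 mm gap from 85 mm height down; slot bottom at 28 mm. Both plates ride on a head that floats 7 mm either way along x, so a blade a few mm off-centre is still gripped from both sides.
- plate_near: Like plate_far, on the slot's -x side. Each plate is pushed towards the other by a spring (4 N preload, 0.8 N per mm, travel 12 mm): the 5 mm blade is squeezed with about 5 N and drags with some 4 to 12 N as it slides, from 85 mm height down. Origins as the stand's, shifted along x as the plates move.
- brace (a joint): Angle of the steel brace, rad: 0 = across the mouth, pointing to the stand's -y from its hinge; grows as it swings clockwise (seen from above) through the stand's -x. It turns with light friction to about 1.63, there meets the sprung detent ball (a few N at the knob), rides over it at 1.76 and from about 1.8 snaps to its end stop at 1.85; left short of that it stays unseated.
- brace_knob (a point): Middle of the upright black knob on the brace's free end: cylinder 16 mm across, 36 mm high, standing on the bar; 105 mm from the hinge axis; middle at 138 mm, top at 156 mm above the stand's underside. The bar is 16 mm wide, at 110 to 120 mm height. Grip it from above or push it sideways.
- brace_hinge (a point): Hinge of the brace (vertical axis), at the stand's x = 0, y = +64 mm, 115 mm high.
- gauge: The blade gauge, loose, about 0.1 kg: plain steel blade 5 mm thick (its x), 36 mm wide (its y), with a black handle above it. Origin: middle of the blade's lower edge (the tip); its z runs up to the handle. It stands upright in a slot of the rack at the start.
- gauge_tip (a point): Middle of the lower edge of the gauge's blade (same as its origin).
- gauge_grip (a point): Centre of the gauge's handle, a block 14 mm thick (gauge x, the way to grip it), 30 mm wide (y) and 40 mm high, 100 mm above the tip; the blade shows for 80 mm below the handle.
- rack: White rack block, fixed, 60 x 170 x 50 mm, origin at the centre of its underside. Two slots, 7 mm by 40 mm and 45 mm deep, long along its y, at y = +42 and -42 mm: one holds the gauge, the other the comb (either way round). Blades stand 45 mm deep, so 45 mm straight up frees them.
- comb_grip (a point): Centre of the handle of the toothed comb (not to be used): black handle 12 x 62 x 16 mm, low and wide, standing in the other slot, 95 mm above the table.
- beaker: Loose empty glass beaker, 64 mm across, 75 mm high; origin at the centre of its underside. A bystander.
- reagent: Loose amber bottle, 52 mm across, 110 mm high; origin at the centre of its underside. A bystander.
- dishes: Loose pile of three round dishes, 86 mm across, 45 mm high; origin at the centre of its underside. A bystander.

How it is judged:
By the outcome, as a careful person would: the job done as asked, in the order asked, and still so for the second after the job is handed in, while the arm keeps its last pose, push and grip.
It also fails if it takes over 58 s, if anything falls off the work surface, if the arm or the gripper's body presses on something with over 40 N, if the wrist force passes 120 N, or if a joint passes its speed limit or range.

### The arm

A 6-joint arm with a two-finger parallel gripper is mounted at the origin on the work surface. World frame = base frame: x ahead of the robot, y to its left, z up, the work surface at z = 0. Lengths are in mm, angles in rad, forces in N, time in s.
With the tool pointing down it reaches from about 275 to 725 mm from the base axis. Payload 5.6 kg.
Tool frame: the origin (TCP) lies on the centre line of the jaws, within the pads' length; the fingertips stand 8 mm ahead of it and the grasp point (between the pads) lies 11 mm behind it (manip.nose_length is the distance from the TCP to the fingertips, in mm); z points along the fingers, y is the direction in which the jaws open and shut (so a half turn about z gives the same grasp; the last joint's range is limited). The gripper opens to 85 mm and grips with 20 to 120 N. Pads are 22 mm wide; open, the fingers measure 114 mm over their backs; the gripper's body (76 mm by 85 mm) begins 54 mm behind the grasp point. The pads swing forward as they close: fully open they stand 13 mm farther back than shut.
Start: joints at [1.54, 0.255, 0.108, 0, -1.424, -0.285], TCP at [170.79, 522.804, 239.283] pointing down, gripper open.
Joint ranges: [-2.95, 2.95], [-1.21, 1.97], [-1.09, 1.5], [-2.87, 1.71], [-2.94, -0.07], [-3.05, 3.05]. Speed limits (rad/s): [2.57, 2.57, 3.14, 3.14, 3.14, 3.14].

### API

Orientations are given as [roll, pitch, yaw] about the fixed x, y, z axes, in that order (R = Rz(yaw) Ry(pitch) Rx(roll)).
In Python, from station import manip, vision gives the robot as it stands. The module is installed in compiled form; this text tells all that it offers.
- The arm moves only by the tool servo_tool, never from a script. Its argument "steps" is a list of rows, each a list of 7 numbers: the closure in counts, from 0 (fully open) to 255 (shut), then the shift along the tool's x, y, z in cm, then the turn, a rotation vector about the tool's x, y, z in degrees. A call has 1 to 20 rows; each row shifts and turns the commanded pose from where the row before left it, along the tool's axes as they then stand; what a row does not reach is not made up. A row lasts 1/8 s, in which the tool goes at most 62.5 mm and 10.7 degrees, less where a joint would pass 70% of its speed; a pose out of reach is approached as far as the arm can. A call with a gripper value outside its range is refused whole. The fingers move at their own pace and stop on an object; "squeeze" is the grip in N (left out, the last holds). Time passes only in rows, so rows that do not move let the fingers close. It gives the time, the measured TCP pose, the force and the opening at its end, in the units of the state.
- manip.get_state(): the state, without advancing time (a new reading comes with each control period).
- vision.camera(name): name is "scene" or "top"; returns a dict with "img" (384x512x3 uint8, red, green, blue), "fx", "fy", "cx", "cy" (pixels), "k1" (the pictures are not rectified: a ray, as slopes to the right and down, at radius r is drawn at 1 + k1 r^2 times it, then the intrinsics apply), "R" (3x3) and "t" (3): a world point X has camera coordinates R X + t. Camera axes: x right, y down, z forward; pixel columns grow to the right and rows downward; lengths in mm; the calibration is good to about 2 mm. A picture is of the moment at which its call begins. There is no depth.
- manip.job_done(): hands the job in, once; it reports no verdict.
The state is a dict: "time_s": time; "joint_pos": joint angles; "qvel": joint speeds; "effort": joint torques, N m; "tcp_pos": TCP position; "tcp_rot": TCP orientation; "contact_force": force on the tool from outside, world axes, zero at the start; "moment": the same for the moment, N m; "gripper_width": opening from 0.0 (shut) to 1.0 (fully open).
Only numpy, scipy, OpenCV 4.12 (cv2) and the standard library are available. Lean on these libraries where they do the work, as an engineer would, in place of code of your own. Each camera call takes 0.05 s, during which the arm holds its last target.

## Working session

There is one attempt and no reset: what is moved stays moved. The work goes in short steps, Python scripts to look and compute and a tool call to move; the robot and the scene stay as the last step left them, time stands still between calls to the robot, and variables do not carry over. Pictures are saved under pics/ and viewed, and the job is handed in when it is done.

Besides the shell and the picture viewer there is one more tool, called after "Call:" as name([rows], argument=value, ...), one row to a line, values as JSON. servo_tool: Moves the arm, as the interface text tells. Its arguments: {"type":"object","properties":{"steps":{"type":"array","items":{"type":"array","items":{"type":"number"}}},"squeeze":{"type":"number"}},"required":["steps"]}

```bash
mkdir -p pics; cat > h.py <<'E'
import numpy as np, cv2
from station import manip, vision
def snap(name,fn):
    c=vision.camera(name); np.savez('pics/'+fn+'.npz',**{k:np.array(v) for k,v in c.items()})
    cv2.imwrite('pics/'+fn+'.png',c['img'][:,:,::-1]); return c
def load(fn): return {k:v for k,v in np.load('pics/'+fn+'.npz').items()}
def K(c): return np.array([[c['fx'],0,c['cx']],[0,c['fy'],c['cy']],[0,0,1.]])
def ray(c,u,v):
    x=(u-c['cx'])/c['fx'];y=(v-c['cy'])/c['fy'];rd=np.hypot(x,y);r=rd
    for _ in range(30): r=rd/(1+c['k1']*r*r)
    s=r/rd if rd>0 else 1
    d=c['R'].T@np.array([x*s,y*s,1]); o=-c['R'].T@c['t']; return o,d
def atz(c,u,v,z):
    o,d=ray(c,u,v); return o+d*(z-o[2])/d[2]
def proj(c,X):
    p=c['R']@np.array(X,float)+c['t'];x,y=p[:2]/p[2];f=1+c['k1']*(x*x+y*y)
    return np.array([c['fx']*x*f+c['cx'],c['fy']*y*f+c['cy']])
def crop(fn,x0,y0,x1,y1,k,out):
    im=cv2.imread('pics/'+fn+'.png')[y0:y1,x0:x1]
    cv2.imwrite('pics/'+out+'.png',cv2.resize(im,None,fx=k,fy=k,interpolation=cv2.INTER_CUBIC))
def tri(c1,p1,c2,p2):
    o1,d1=ray(c1,*p1);o2,d2=ray(c2,*p2)
    A=np.stack([d1,-d2],1);s=np.linalg.lstsq(A,o2-o1,rcond=None)[0]
    a=o1+d1*s[0];b=o2+d2*s[1]; return (a+b)/2,np.linalg.norm(a-b)
E
python3 - <<'E'
from h import *
for n in('scene','top'):
    c=snap(n,n+'0'); print(n,c['fx'],c['cx'],c['cy'],c['k1'],-c['R'].T@c['t'],c['R'])
print(manip.get_state(), manip.nose_length)
E
```

```text
scene 418.1652764221869 250.3219056844381 190.83145911859629 0.01450074945121908 [1157.14474554   85.98412814  833.09389248] [[-0.12808325  0.99171143 -0.01015472]
 [ 0.78989467  0.09581563 -0.60571096]
 [-0.5997175  -0.08560259 -0.79561995]]
top 479.00052157399034 250.5766449369368 185.8250227525751 0.06845448490856108 [ 465.14122347   22.71501578 1209.38885537] [[ 0.02555472 -0.99965959  0.00525863]
 [-0.9906598  -0.02602876 -0.13384938]
 [ 0.13394069 -0.00178903 -0.99098774]]
{'time_s': 0.1, 'joint_pos': array([ 1.53958865e+00,  2.55701247e-01,  1.07118652e-01, -3.89522992e-04,
       -1.42390728e+00, -2.84592934e-01]), 'qvel': array([ 0.00052301,  0.00035972,  0.00194566,  0.00029845,  0.00073834,
       -0.00020757]), 'effort': array([-2.57032261e-03, -3.87607920e+01,  2.38470697e+01,  5.37789524e+00,
       -3.82145023e-03,  3.48545022e-06]), 'tcp_pos': array([170.64695869, 522.40258322, 238.47807694]), 'tcp_rot': array([ 3.13985906e+00, -1.05758658e-04, -3.15857854e-01]), 'contact_force': array([-0.0866043 ,  0.11493462, -0.53225372]), 'moment': array([-0.04497626, -0.02170305, -0.04713146]), 'gripper_width': 1.0036587177905876} 8.0
```

View pics/scene0.png

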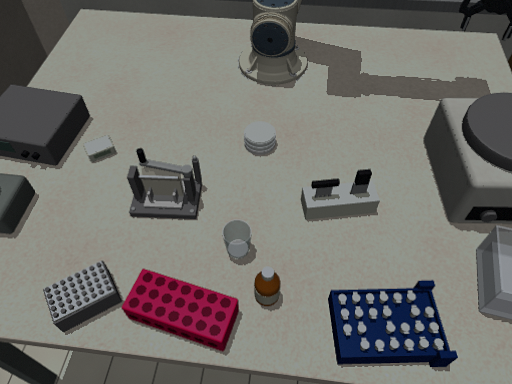

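View pics/top0.png

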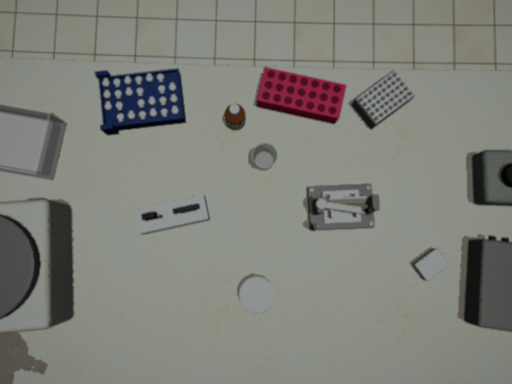

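```bash
python3 - <<'E'
from h import *
crop('top0',295,170,395,245,8,'c1');crop('top0',125,185,220,245,8,'c2')
crop('scene0',115,135,215,225,7,'c3');crop('scene0',290,160,390,225,8,'c4')
E
```

```text
(no output)
```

View pics/c1.png

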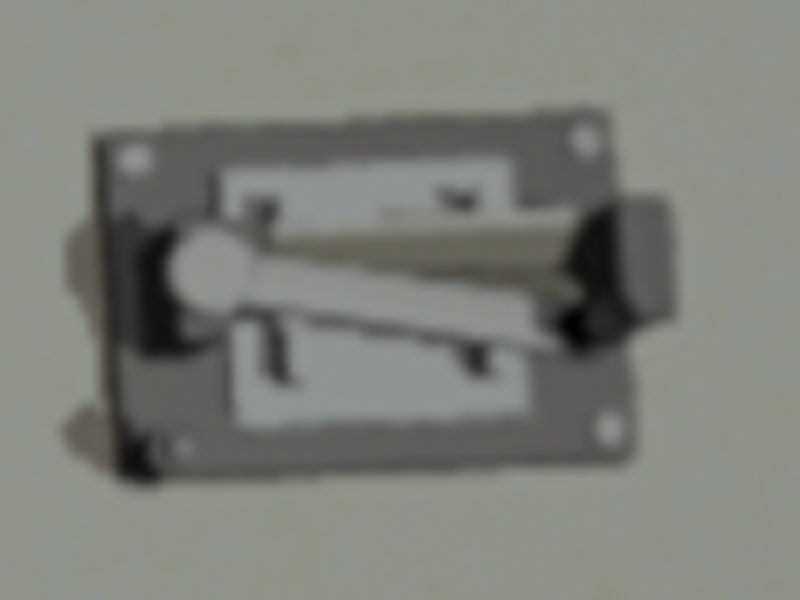

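View pics/c2.png

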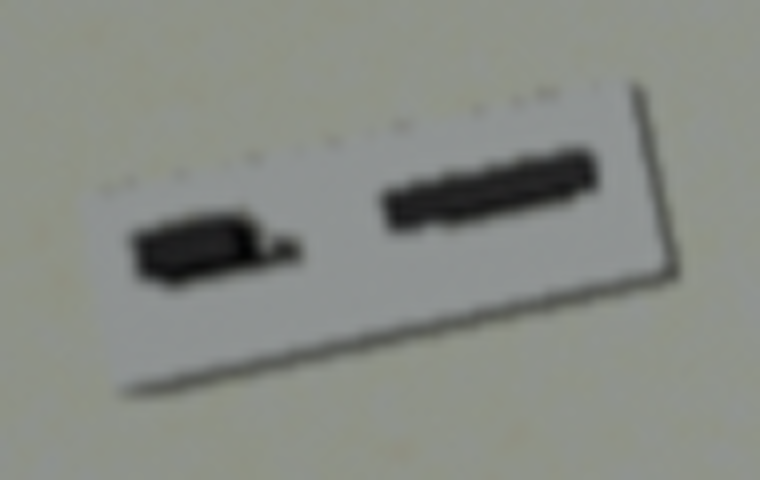

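View pics/c3.png

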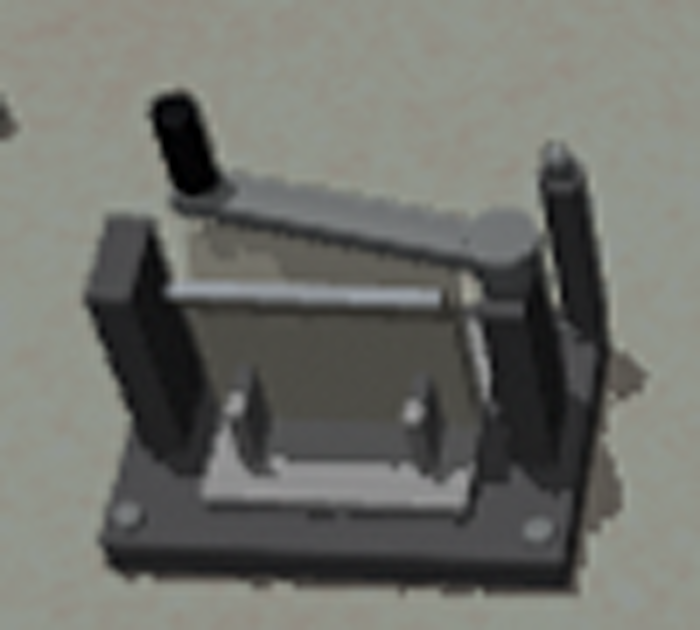

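View pics/c4.png

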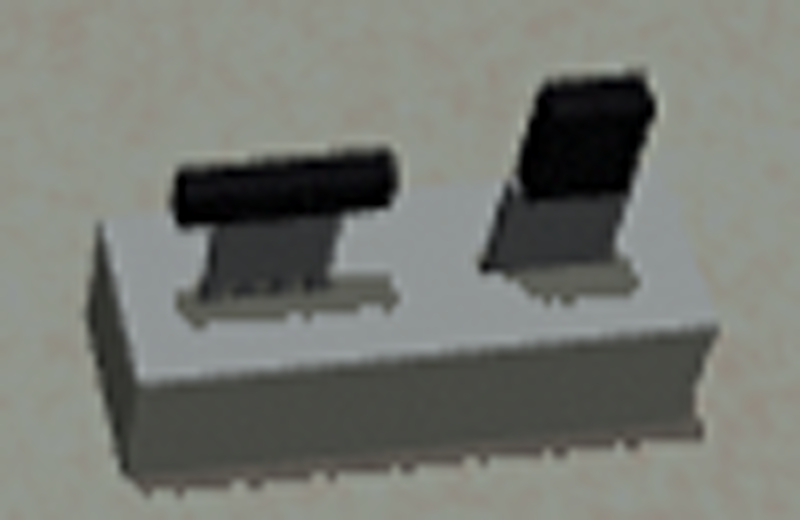

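```bash
cat > fit.py <<'E'
from h import *
from scipy.optimize import least_squares
T=load('top0');S=load('scene0')
def P(o,k,x,y): return np.array([o[0]+(x+.5)/k-.5,o[1]+(y+.5)/k-.5])
t1=lambda x,y:(T,P((295,170),8,x,y)); t2=lambda x,y:(T,P((125,185),8,x,y))
s3=lambda x,y:(S,P((115,135),7,x,y)); s4=lambda x,y:(S,P((290,160),8,x,y))
def fit(obs,x0):
    def W(p,q): c,s=np.cos(p[2]),np.sin(p[2]); return np.array([p[0]+c*q[0]-s*q[1],p[1]+s*q[0]+c*q[1],q[2]])
    f=lambda p:np.concatenate([proj(o[0],W(p,q))-o[1] for q,o in obs])
    r=least_squares(f,x0,x_scale=[10,10,.1],loss='soft_l1'); print(np.round(r.x,3)); print(np.round(f(r.x).reshape(-1,2),1).tolist()); return r.x
if __name__=='__main__':
    st=fit([((55,80,20),t1(95,132)),((55,-80,20),t1(607,110)),((-55,-80,20),t1(632,462)),
     ((55,-80,20),s3(105,540)),((55,80,20),s3(575,558)),((0,64,120),t1(210,270)),((0,64,120),s3(503,235))],[440,-180,0])
    rk=fit([((30,85,50),t2(88,192)),((30,-85,50),t2(635,85)),((-30,-85,50),t2(675,275)),((-30,85,50),t2(118,392)),
     ((-30,-85,50),s4(100,220)),((30,-85,50),s4(145,382)),((30,85,50),s4(717,328))],[440,200,0])
    # knob top centre
    a=t1(612,322);b=s3(172,108)
    print('knobtop',tri(T,a[1],S,b[1]), atz(*[T],*a[1],156), atz(S,*b[1],156))
    # gauge handle top at z=125 (tip at 5)
    a=t2(190,235);b=s4(595,85)
    print('g',tri(T,a[1],S,b[1]),atz(T,*a[1],125),atz(S,*b[1],125))
    a=t2(488,183);b=s4(285,175); print('comb',tri(T,a[1],S,b[1]))
E
python3 fit.py
```

```text
[ 5.79559e+02 -2.02745e+02  7.30000e-02]
[[-0.2, 0.2], [-0.1, -0.1], [0.4, 0.0], [-0.9, 0.0], [-0.6, 0.1], [-0.7, 0.6], [0.8, 0.5]]
[5.48842e+02 2.09737e+02 2.33000e-01]
[[-1.1, 0.3], [-0.2, -0.7], [-0.4, -0.3], [-0.5, -0.3], [-0.7, -0.6], [-1.6, -0.3], [-0.2, -0.2]]
knobtop (array([ 561.57271873, -245.99003217,  153.10279386]), np.float64(0.07758767455737615)) [ 561.29852448 -245.21415311  156.        ] [ 564.11023554 -244.61675946  156.        ]
g (array([541.3009266 , 249.11839626, 130.23368526]), np.float64(0.8072669868429396)) [541.654623   249.80213831 125.        ] [536.65137116 250.75043164 125.        ]
comb (array([560.36323284, 169.65843521, 102.62712139]), np.float64(0.1406478921384928))
```

Call:
servo_tool([
  [115,0,0,0,0,0,7.9],
  [115,0,0,0,0,0,7.9],
  [115,0,0,0,0,0,7.9],
  [115,0,0,0,0,0,7.9],
  [115,0,0,0,0,0,7.9],
  [115,0,0,0,0,0,7.9],
  [115,0,0,0,0,0,7.9],
  [115,0,0,0,0,0,7.9],
  [115,0,0,0,0,0,7.9],
  [115,0,0,0,0,0,7.9],
], squeeze=40)

```text
time_s: 1.35
tcp_pos: [170.7, 522.5, 238.7]
tcp_rot: [3.141, -0.001, -1.699]
contact_force: [0.5, -0.3, 0.1]
gripper_width: 0.547
```

```bash
cat >> h.py <<'E'
from scipy.spatial.transform import Rotation as Ro
def go(x,y,z,yaw):
    s=manip.get_state();R=Ro.from_euler('xyz',s['tcp_rot']);d=R.inv().apply(np.array([x,y,z])-s['tcp_pos'])
    Rt=Ro.from_euler('xyz',[np.pi,0,yaw]);rv=(R.inv()*Rt).as_rotvec(degrees=True)
    print('t',s['time_s'],'pos',s['tcp_pos'].round(1),'rot',s['tcp_rot'].round(3),'F',s['contact_force'].round(1),'w',round(s['gripper_width'],3))
    print('shift cm',(d/10).round(2),'turn',rv.round(1))
E
python3 -c "
from h import *
go(562,-245.5,238,-1.69)"
```

```text
t 1.35 pos [170.7 522.5 238.7] rot [ 3.141e+00 -1.000e-03 -1.699e+00] F [ 0.5 -0.3  0.1] w 0.547
shift cm [ 71.16 -48.65   0.15] turn [ 0.  -0.1 -0.5]
```

Call:
servo_tool([
  [115,3.95,-2.7,0,0,0,0],
  [115,3.95,-2.7,0,0,0,0],
  [115,3.95,-2.7,0,0,0,0],
  [115,3.95,-2.7,0,0,0,0],
  [115,3.95,-2.7,0,0,0,0],
  [115,3.95,-2.7,0,0,0,0],
  [115,3.95,-2.7,0,0,0,0],
  [115,3.95,-2.7,0,0,0,0],
  [115,3.95,-2.7,0,0,0,0],
  [115,3.95,-2.7,0,0,0,0],
  [115,3.95,-2.7,0,0,0,0],
  [115,3.95,-2.7,0,0,0,0],
  [115,3.95,-2.7,0,0,0,0],
  [115,3.95,-2.7,0,0,0,0],
  [115,3.95,-2.7,0,0,0,0],
  [115,3.95,-2.7,0,0,0,0],
  [115,3.95,-2.7,0,0,0,0],
  [115,3.95,-2.7,0,0,0,0],
  [115,0,0,0,0,0,0],
])

```text
time_s: 3.72
tcp_pos: [565.5, -245.2, 236.8]
tcp_rot: [3.138, 0.0, -1.698]
contact_force: [0.3, 0.6, -0.5]
gripper_width: 0.551
```

```bash
python3 -c "
from h import *
go(562,-245.5,138,-1.69)
snap('scene','s1');snap('top','t1');crop('s1',90,80,240,220,4,'s1c')"
```

```text
t 3.725 pos [ 565.5 -245.2  236.8] rot [ 3.138  0.    -1.698] F [ 0.3  0.6 -0.5] w 0.551
shift cm [0.07 0.31 9.89] turn [ 0.2  0.  -0.5]
```

View pics/s1c.png

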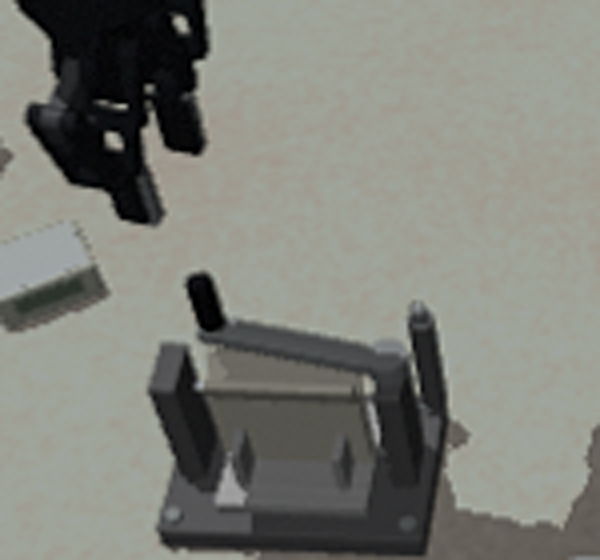

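View pics/t1.png

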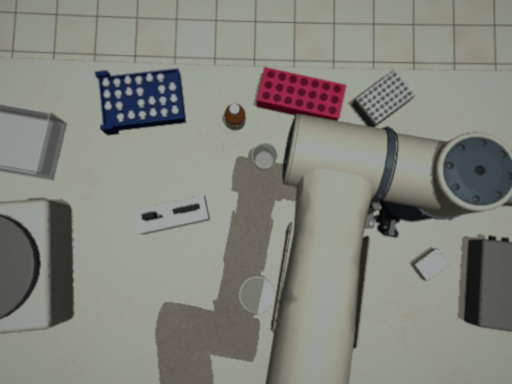

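Call:
servo_tool([
  [115,0.05,0.3,2.5,0,0,0],
  [115,0,0,2.5,0,0,0],
  [115,0,0,2.0,0,0,0],
  [115,0,0,1.5,0,0,0],
  [115,0,0,1.5,0,0,0],
  [115,0,0,0,0,0,0],
])

```text
time_s: 4.58
tcp_pos: [561.6, -242.4, 138.2]
tcp_rot: [3.139, 0.0, -1.694]
contact_force: [0.2, -0.6, -0.4]
gripper_width: 0.548
```

```bash
python3 -c "
from h import *
go(562,-245.5,136,-1.69)
snap('scene','s2');crop('s2',90,80,240,220,4,'s2c')"
```

```text
t 4.575 pos [ 561.6 -242.4  138.2] rot [ 3.139  0.    -1.694] F [ 0.2 -0.6 -0.4] w 0.548
shift cm [ 0.3  -0.08  0.22] turn [ 0.1  0.  -0.2]
```

View pics/s2c.png

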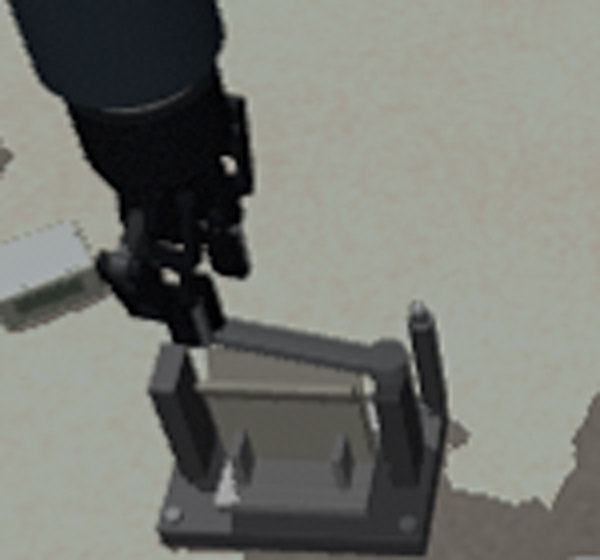

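Call:
servo_tool([
  [115,0.3,1.4,0.2,0,0,0],
  [115,-0.31,1.45,0,0,0,8],
  [115,-0.31,1.45,0,0,0,8],
  [115,-0.31,1.45,0,0,0,8],
  [115,-0.31,1.45,0,0,0,8],
  [115,-0.31,1.45,0,0,0,8],
  [115,-0.31,1.45,0,0,0,8],
  [115,-0.31,1.45,0,0,0,8],
  [115,-0.31,1.45,0,0,0,8],
  [115,-0.31,1.45,0,0,0,8],
  [115,0,0,0,0,0,0],
])

```text
time_s: 6.0
tcp_pos: [470.2, -146.4, 138.4]
tcp_rot: [-3.141, 0.002, -2.949]
contact_force: [-0.2, -0.5, -0.0]
gripper_width: 0.551
```

```bash
python3 -c "
from h import *
th=1.5
for th in (1.45,1.55,1.85):
  h=np.array([574.9,-138.9]);a=-np.pi/2+.073-th;r=np.array([np.cos(a),np.sin(a)]);t=np.array([np.sin(a),-np.cos(a)])
  k=h+105*r;p=k+15*t;print(th,k,p);go(p[0],p[1],136,a)
snap('scene','s3');crop('s3',90,60,240,220,4,'s3c')"
```

```text
1.45 [ 471.86558001 -159.12148108] [ 468.976797   -144.40227822]
t 6.0 pos [ 470.2 -146.4  138.4] rot [-3.141e+00  2.000e-03 -2.949e+00] F [-0.2 -0.5 -0. ] w 0.551
shift cm [0.08 0.22 0.24] turn [-0.   0.1 -0.1]
1.55 [ 470.3615434  -148.73417972] [ 468.95666058 -133.80011449]
t 6.0 pos [ 470.2 -146.4  138.4] rot [-3.141e+00  2.000e-03 -2.949e+00] F [-0.2 -0.5 -0. ] w 0.551
shift cm [-0.12  1.26  0.24] turn [-0.   0.1  5.7]
1.85 [ 472.12439907 -117.40172443] [ 475.19558129 -102.71949572]
t 6.0 pos [ 470.2 -146.4  138.4] rot [-3.141e+00  2.000e-03 -2.949e+00] F [-0.2 -0.5 -0. ] w 0.551
shift cm [-1.32  4.19  0.24] turn [-0.   0.1 22.9]
```

View pics/s3c.png

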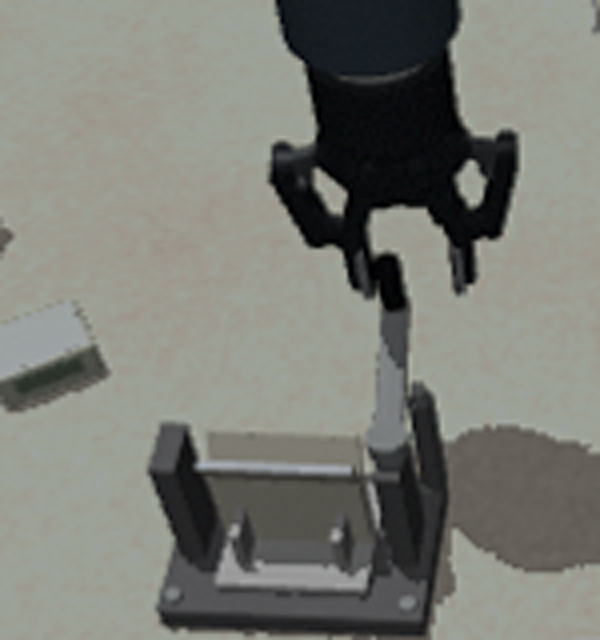

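Call:
servo_tool([
  [115,0.0,0.2,0.2,0,0,0],
  [115,-0.09,0.53,0,0,0,2.9],
  [115,-0.09,0.53,0,0,0,2.9],
  [115,-0.09,0.53,0,0,0,2.9],
  [115,-0.09,0.53,0,0,0,2.9],
  [115,-0.09,0.53,0,0,0,2.9],
  [115,-0.09,0.53,0,0,0,2.9],
  [115,0,0,0,0,0,0],
])

```text
time_s: 7.05
tcp_pos: [472.7, -113.1, 135.2]
tcp_rot: [-3.142, -0.0, 3.03]
contact_force: [0.1, -0.7, 0.4]
gripper_width: 0.547
```

```bash
cat > br.py <<'E'
from h import *
import sys
for th in (1.75,1.85):
  h=np.array([574.9,-138.9]);a=-np.pi/2+.073-th;r=np.array([np.cos(a),np.sin(a)]);t=np.array([np.sin(a),-np.cos(a)])
  k=h+105*r;p=k+15*t;print(th);go(p[0],p[1],136,a)
n=sys.argv[1];snap('scene',n);crop(n,90,60,240,220,4,n+'c')
E
python3 br.py s4
```

```text
1.75
t 7.05 pos [ 472.7 -113.1  135.2] rot [-3.142 -0.     3.03 ] F [ 0.1 -0.7  0.4] w 0.547
shift cm [ 0.06  0.01 -0.08] turn [-0.  -0.  -0.3]
1.85
t 7.05 pos [ 472.7 -113.1  135.2] rot [-3.142 -0.     3.03 ] F [ 0.1 -0.7  0.4] w 0.547
shift cm [-0.13  1.05 -0.08] turn [-0.  -0.   5.4]
```

View pics/s4c.png

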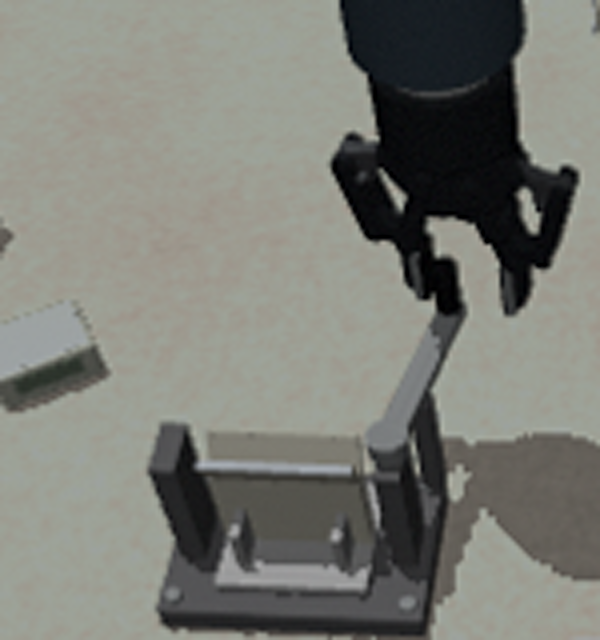

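Call:
servo_tool([
  [115,-0.03,0.3,0,0,0,1.5],
  [115,-0.03,0.3,0,0,0,1.5],
  [115,-0.03,0.3,0,0,0,1.5],
  [115,-0.01,0.15,0,0,0,0.8],
  [115,0,0,0,0,0,0],
])

```text
time_s: 7.72
tcp_pos: [475.1, -104.0, 135.3]
tcp_rot: [-3.139, 0.0, 2.936]
contact_force: [2.3, -7.1, -1.9]
gripper_width: 0.544
```

```bash
python3 br.py s5
```

```text
1.75
t 7.725 pos [ 475.1 -104.   135.3] rot [-3.139  0.     2.936] F [ 2.3 -7.1 -1.9] w 0.544
shift cm [ 0.11 -0.93 -0.07] turn [-0.2 -0.  -5.7]
1.85
t 7.725 pos [ 475.1 -104.   135.3] rot [-3.139  0.     2.936] F [ 2.3 -7.1 -1.9] w 0.544
shift cm [ 0.02  0.13 -0.07] turn [-0.2  0.   0. ]
```

View pics/s5c.png

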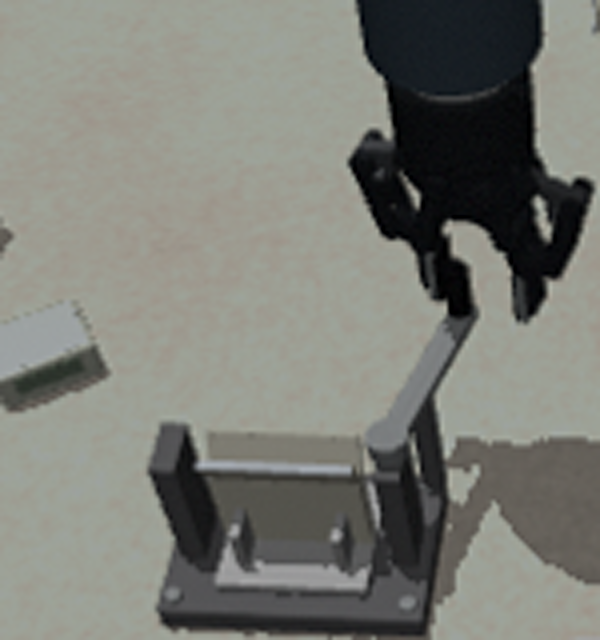

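Call:
servo_tool([
  [115,-0.01,0.15,0,0,0,0.5],
  [115,0,0,0,0,0,0],
])

```text
time_s: 8.02
tcp_pos: [475.3, -103.8, 135.3]
tcp_rot: [-3.137, -0.0, 2.927]
contact_force: [0.9, -11.7, -4.0]
gripper_width: 0.551
```

Call:
servo_tool([
  [115,0,0.15,0,0,0,0],
  [115,0,0,0,0,0,0],
])

```text
time_s: 8.28
tcp_pos: [475.3, -103.5, 135.3]
tcp_rot: [-3.134, -0.0, 2.927]
contact_force: [2.2, -16.7, -3.4]
gripper_width: 0.549
```

Call:
servo_tool([
  [115,0,-0.9,0,0,0,0],
  [115,0,-0.5,0,0,0,0],
  [115,0,0,-3,0,0,0],
  [115,0,0,-4,0,0,0],
  [115,0,0,-4,0,0,0],
  [60,5,0,0,0,0,-8],
  [0,5,0,0,0,0,-8],
  [0,5,0,0,0,0,-8],
])

```text
time_s: 9.28
tcp_pos: [322.9, -101.8, 245.3]
tcp_rot: [3.141, 0.001, -2.932]
contact_force: [0.5, 0.7, 1.5]
gripper_width: 1.0
```

```bash
python3 br.py s6; python3 -c "
from h import *
snap('top','t6')
T=load('t6');S=load('s6')
for th in (1.6,1.76,1.85):
  a=-np.pi/2+.073-th;k=[574.9+105*np.cos(a),-138.9+105*np.sin(a),156]
  print(th,proj(S,k),proj(T,k))
crop('s6',150,100,220,170,8,'s6d')
"
```

```text
1.75
t 9.275 pos [ 322.9 -101.8  245.3] rot [ 3.141e+00  1.000e-03 -2.932e+00] F [0.5 0.7 1.5] w 1.0
shift cm [-14.36  -4.19  10.94] turn [ 0.   0.  18.1]
1.85
t 9.275 pos [ 322.9 -101.8  245.3] rot [ 3.141e+00  1.000e-03 -2.932e+00] F [0.5 0.7 1.5] w 1.0
shift cm [-14.87  -3.26  10.94] turn [ 0.   0.  23.8]
1.6 [193.10841391 124.15613184] [324.47744552 250.42377821]
1.76 [200.15673287 124.93834978] [316.7510566 249.9216225]
1.85 [203.98720196 125.72937989] [312.46211509 249.09625579]
```

View pics/s6d.png

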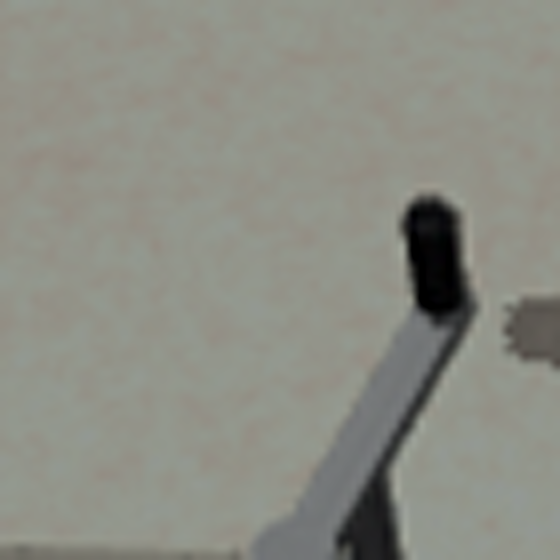

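View pics/t6.png

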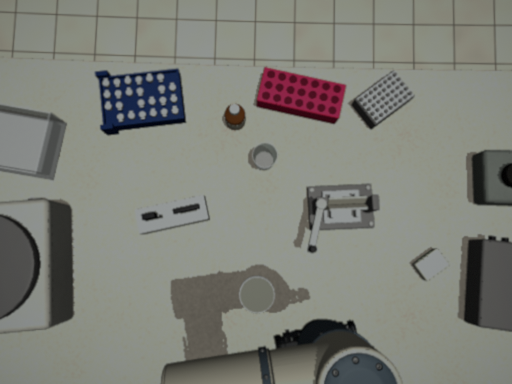

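Call:
servo_tool([
  [0,0,0,0,0,0,-9.1],
  [0,0,0,0,0,0,-9.1],
  [0,0,0,0,0,0,-9.1],
  [0,0,0,0,0,0,-9.1],
  [0,0,0,0,0,0,-9.1],
  [0,0,0,0,0,0,-9.1],
  [0,0,0,0,0,0,-9.1],
  [0,0,0,0,0,0,-9.1],
  [0,0,0,0,0,0,-9.1],
  [0,0,0,0,0,0,-9.4],
])

```text
time_s: 10.62
tcp_pos: [324.6, -102.0, 245.4]
tcp_rot: [-3.141, 0.001, -1.339]
contact_force: [0.5, -0.1, 0.3]
gripper_width: 0.997
```

```bash
python3 -c "
from h import *
go(540,250,238,-1.337)
snap('top','t7');crop('t7',295,170,395,260,8,'t7c');crop('t7',130,195,215,240,9,'t7d')"
```

```text
t 10.625 pos [ 324.6 -102.   245.4] rot [-3.141e+00  1.000e-03 -1.339e+00] F [ 0.5 -0.1  0.3] w 0.997
shift cm [-29.3  -29.06   0.77] turn [-0.   0.  -0.1]
```

View pics/t7c.png

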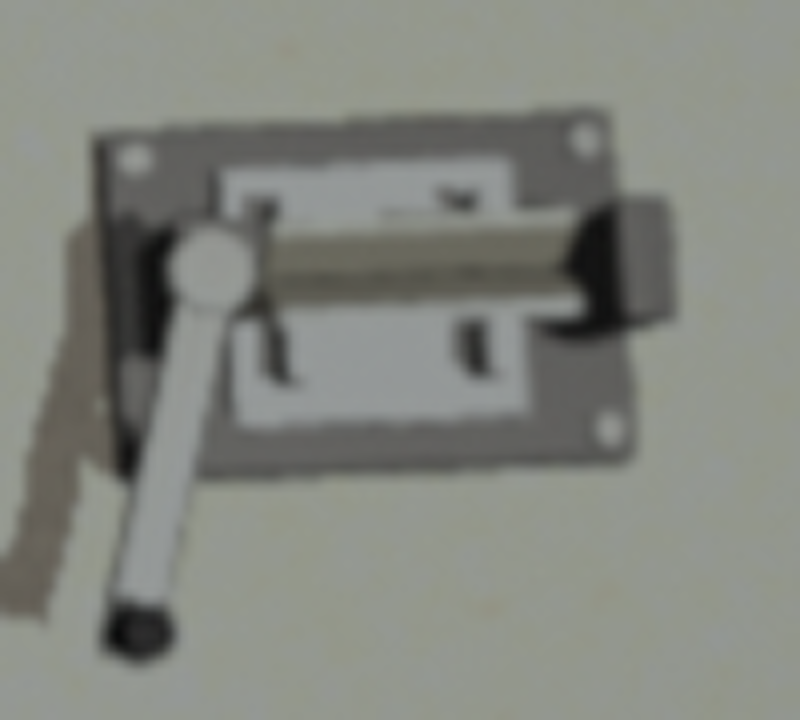

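View pics/t7d.png

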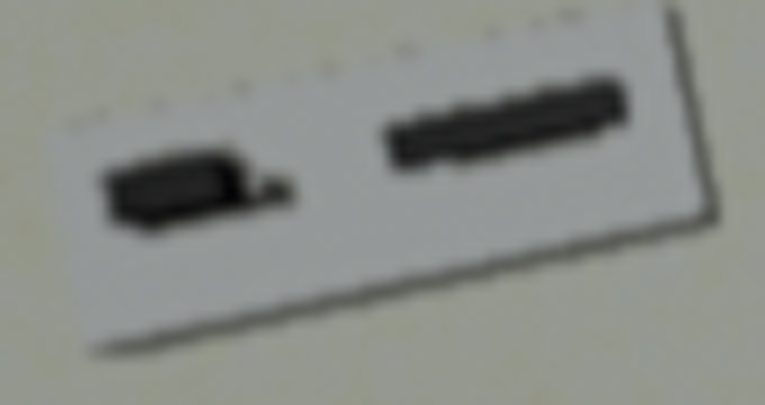

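Call:
servo_tool([
  [0,-3.66,-3.63,0,0,0,0],
  [0,-3.66,-3.63,0,0,0,0],
  [0,-3.66,-3.63,0,0,0,0],
  [0,-3.66,-3.63,0,0,0,0],
  [0,-3.66,-3.63,0,0,0,0],
  [0,-3.66,-3.63,0,0,0,0],
  [0,-3.66,-3.63,0,0,0,0],
  [0,-3.66,-3.63,0,0,0,0],
  [0,0,0,0,0,0,0],
])

```text
time_s: 11.8
tcp_pos: [542.1, 251.2, 242.6]
tcp_rot: [3.138, -0.001, -1.345]
contact_force: [-0.7, 0.1, -0.1]
gripper_width: 1.002
```

```bash
python3 -c "
from h import *
from fit import P
T=load('t7')
def st(X): d=X[:2]-[579.56,-202.75];c,s=np.cos(.073),np.sin(.073);return np.array([c*d[0]+s*d[1],-s*d[0]+c*d[1]])
for q,z in (((420,228),107),((420,310),107),((420,276),85)): print(q,st(atz(T,*P((295,170),8,*q),z)))
print(st(atz(T,*P((295,170),8,645,200),106)),st(atz(T,*P((295,170),8,650,322),106)))
go(540,250,150,-1.337)
snap('scene','s8');crop('s8',270,70,420,220,4,'s8c')
"
```

```text
(420, 228) [11.87423013 -0.96792621]
(420, 310) [-11.80877842   0.81952195]
(420, 276) [-0.09736844 -4.57449813]
[ 17.11034911 -66.39102237] [-18.17644454 -64.87527644]
t 11.8 pos [542.1 251.2 242.6] rot [ 3.138e+00 -1.000e-03 -1.345e+00] F [-0.7  0.1 -0.1] w 1.002
shift cm [0.07 0.2  9.26] turn [ 0.2 -0.  -0.4]
```

View pics/s8c.png

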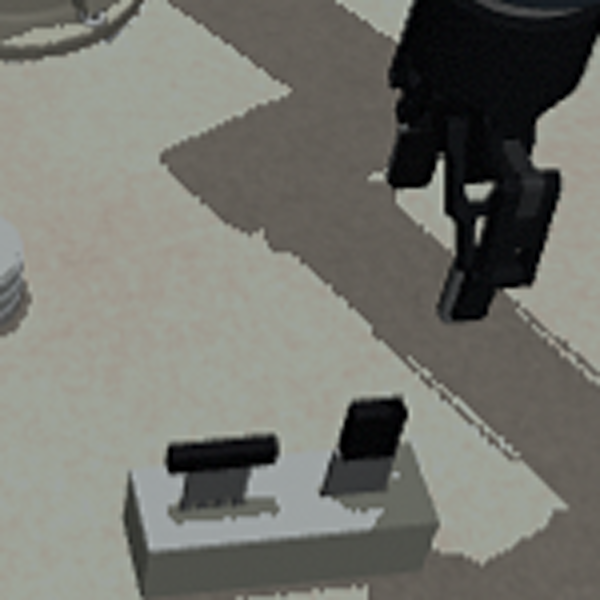

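Call:
servo_tool([
  [0,0.05,0.2,3,0,0,-0.4],
  [0,0,0,3,0,0,0],
  [0,0,0,3,0,0,0],
  [0,0,0,2.5,0,0,0],
  [0,0,0,2,0,0,0],
  [0,0,0,1.2,0,0,0],
  [0,0,0,0,0,0,0],
])

```text
time_s: 12.72
tcp_pos: [539.1, 246.9, 98.1]
tcp_rot: [3.141, -0.0, -1.338]
contact_force: [0.3, -1.5, 0.7]
gripper_width: 1.0
```

```bash
python3 -c "
from h import *
go(540,250,95,-1.337)
snap('scene','s9');crop('s9',290,110,410,230,5,'s9c')
"
```

```text
t 12.725 pos [539.1 246.9  98.1] rot [ 3.141 -0.    -1.338] F [ 0.3 -1.5  0.7] w 1.0
shift cm [-0.28 -0.16  0.31] turn [ 0. -0. -0.]
```

View pics/s9c.png

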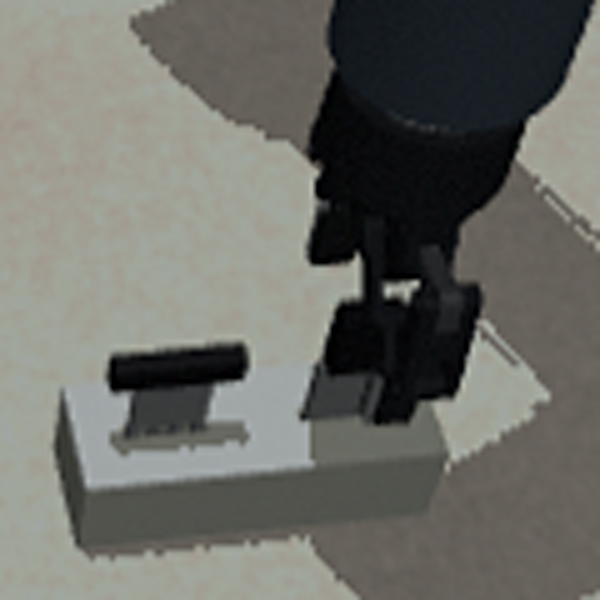

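Call:
servo_tool([
  [0,-0.25,-0.1,0.3,0,0,0],
  [255,0,0,0,0,0,0],
  [255,0,0,0,0,0,0],
  [255,0,0,0,0,0,0],
  [255,0,0,0,0,0,0],
  [255,0,0,0,0,0,0],
  [255,0,0,0,0,0,0],
  [255,0,0,0,0,0,0],
  [255,0,0,0,0,0,0],
], squeeze=60)

```text
time_s: 13.9
tcp_pos: [540.0, 250.1, 95.5]
tcp_rot: [-3.141, 0.0, -1.337]
contact_force: [0.9, -0.3, 1.3]
gripper_width: 0.155
```

```bash
python3 -c "
from h import *
go(540,250,95,-1.337);print(manip.get_state()['moment'])
snap('scene','s10');crop('s10',290,110,410,230,5,'s10c')
"
```

```text
t 13.9 pos [540.  250.1  95.5] rot [-3.141  0.    -1.337] F [ 0.9 -0.3  1.3] w 0.155
shift cm [0.01 0.01 0.05] turn [-0.  0.  0.]
[ 0.00861226 -0.0767664   0.04231931]
```

View pics/s10c.png

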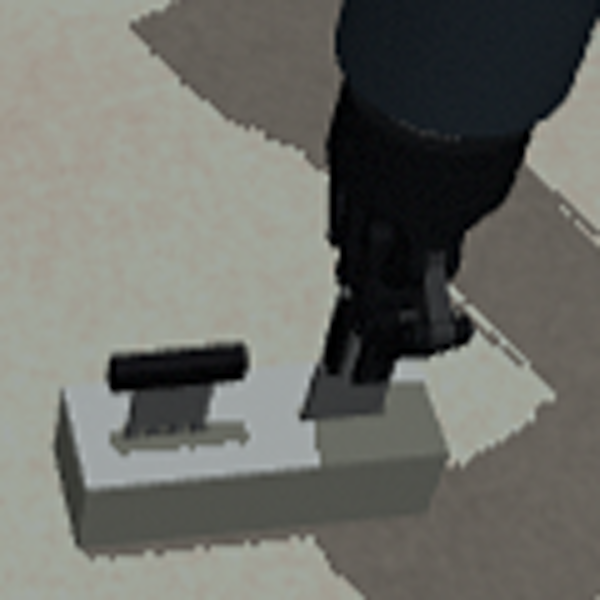

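Call:
servo_tool([
  [255,0,0,-1,0,0,0],
  [255,0,0,-1.5,0,0,0],
  [255,0,0,-1.5,0,0,0],
  [255,0,0,-1.5,0,0,0],
  [255,0,0,-2,0,0,0],
  [255,0,0,-2.5,0,0,0],
  [255,0,0,-2.5,0,0,0],
  [255,0,0,-2,0,0,0],
  [255,0,0,-1,0,0,0],
  [255,0,0,0,0,0,0],
])

```text
time_s: 15.2
tcp_pos: [539.9, 250.3, 250.9]
tcp_rot: [-3.141, 0.001, -1.337]
contact_force: [-1.1, 0.3, -1.9]
gripper_width: 0.156
```

```bash
python3 -c "
from h import *
go(579.6,-202.7,245,-1.498);
snap('scene','s11');crop('s11',290,70,410,220,4,'s11c')
"
```

```text
t 15.2 pos [539.9 250.3 250.9] rot [-3.141e+00  1.000e-03 -1.337e+00] F [-1.1  0.3 -1.9] w 0.156
shift cm [44.98  6.65  0.56] turn [-0.1  0.   9.2]
```

View pics/s11c.png

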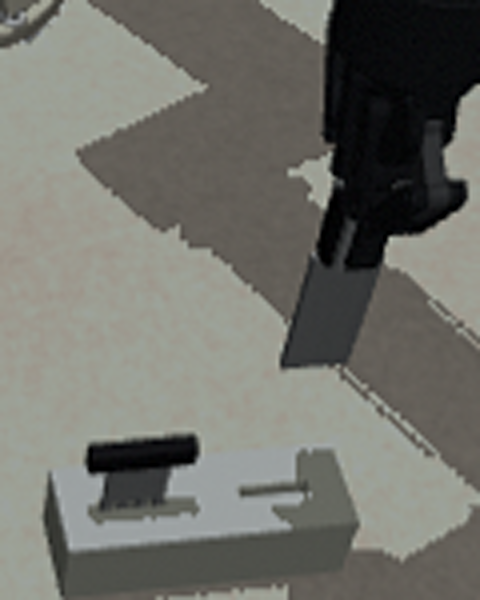

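Call:
servo_tool([
  [255,3,0.44,0,0,0,0],
  [255,4.3,0.64,0,0,0,0],
  [255,4.7,0.7,0,0,0,0],
  [255,4.7,0.7,0,0,0,0],
  [255,4.7,0.7,0,0,0,0],
  [255,4.7,0.7,0,0,0,0],
  [255,4.7,0.7,0,0,0,0],
  [255,4.7,0.7,0,0,0,0],
  [255,4.2,0.62,0,0,0,0],
  [255,3.3,0.48,0,0,0,0],
  [255,2,0.27,0,0,0,4.6],
  [255,0,0,0,0,0,4.6],
  [255,0,0,0,0,0,0],
  [255,0,0,0,0,0,0],
])

```text
time_s: 17.0
tcp_pos: [579.3, -202.7, 249.7]
tcp_rot: [3.141, 0.0, -1.496]
contact_force: [-0.2, -0.0, -0.2]
gripper_width: 0.159
```

```bash
python3 -c "
from h import *
S=load('s11')
print('tip before',atz(S,290+(314+.5)/4-.5,70+(366+.5)/4-.5,160.4))
go(579.6,-202.7,245,-1.498);
S=snap('scene','s12');crop('s12',120,60,220,200,5,'s12c')
T=snap('top','t12');crop('t12',300,150,410,260,6,'t12c')
p=manip.get_state()['tcp_pos'];print(proj(S,p+[0,0,-90.5])) 
"
```

```text
tip before [541.16720071 252.16530216 160.4       ]
t 17.0 pos [ 579.3 -202.7  249.7] rot [ 3.141  0.    -1.496] F [-0.2 -0.  -0.2] w 0.159
shift cm [-0.   -0.03  0.47] turn [0.1 0.  0.1]
[155.52578238 155.73906386]
```

View pics/s12c.png

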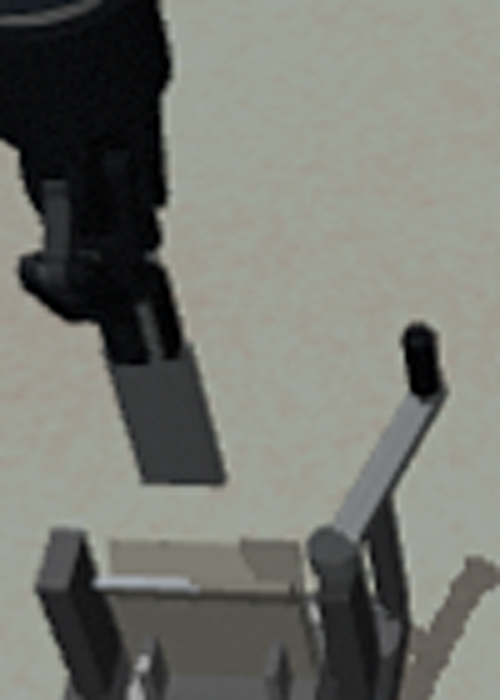

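View pics/t12c.png

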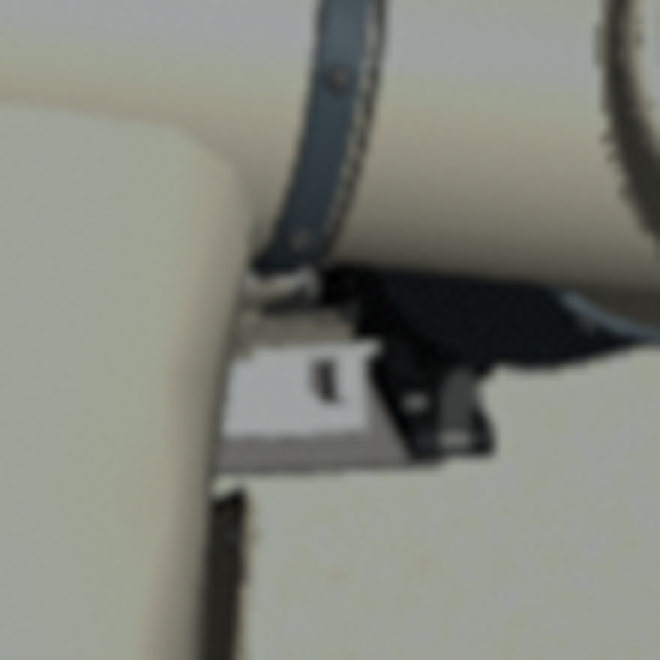

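```bash
python3 -c "
from h import *
S=load('s12');p=manip.get_state()['tcp_pos']+[0,0,-90.5]
yv=np.array([-np.sin(.073),np.cos(.073),0]);o=np.array([120,60])
for dy in(-18,18):
  for dz in (0,80): print(dy,dz,(proj(S,p+yv*dy+[0,0,dz])-o+.5)*5)
"
```

```text
-18 0 [139.02274155 479.74147916]
-18 80 [ 97.96953815 346.14875495]
18 0 [221.28703798 482.64922769]
18 80 [186.42792813 349.08460378]
```

Call:
servo_tool([
  [255,0,0,1,0,0,0],
  [255,0,0,1.5,0,0,0],
  [255,0,0,1.5,0,0,0],
  [255,0,0,0.8,0,0,0],
  [255,0,0,0,0,0,0],
])

```text
time_s: 17.73
tcp_pos: [579.1, -203.0, 201.3]
tcp_rot: [3.14, 0.0, -1.497]
contact_force: [-0.2, 0.6, -0.1]
gripper_width: 0.158
```

```bash
python3 -c "
from h import *
go(579.6,-202.7,158.5,-1.498);
S=snap('scene','s13');crop('s13',120,80,220,200,6,'s13c')
"
```

```text
t 17.725 pos [ 579.1 -203.   201.3] rot [ 3.14   0.    -1.497] F [-0.2  0.6 -0.1] w 0.158
shift cm [-0.03 -0.06  4.28] turn [0.1 0.  0. ]
```

View pics/s13c.png

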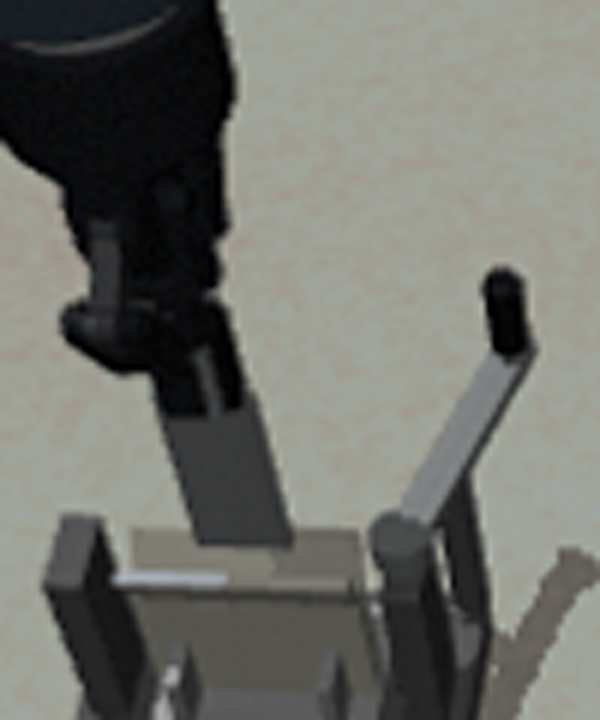

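Call:
servo_tool([
  [255,0,-0.05,0.5,0,0,0],
  [255,0,0,0.5,0,0,0],
  [255,0,0,0.5,0,0,0],
  [255,0,0,0.3,0,0,0],
  [255,0,0,0,0,0,0],
])

```text
time_s: 18.4
tcp_pos: [579.9, -203.0, 184.0]
tcp_rot: [3.141, 0.0, -1.497]
contact_force: [0.1, -1.0, -0.1]
gripper_width: 0.158
```

Call:
servo_tool([
  [255,0,0,0.3,0,0,0],
  [255,0,0,0.3,0,0,0],
  [255,0,0,0.3,0,0,0],
  [255,0,0,0,0,0,0],
])

```text
time_s: 18.9
tcp_pos: [581.1, -203.3, 177.3]
tcp_rot: [-3.138, -0.002, -1.497]
contact_force: [-0.2, 0.7, 4.7]
gripper_width: 0.156
```

```bash
python3 -c "
from h import *
go(579.6,-202.7,158.5,-1.498);
S=snap('scene','s14');crop('s14',120,80,220,200,6,'s14c')
"
```

```text
t 18.9 pos [ 581.1 -203.3  177.3] rot [-3.138e+00 -2.000e-03 -1.497e+00] F [-0.2  0.7  4.7] w 0.156
shift cm [-0.08  0.16  1.88] turn [-0.2 -0.1  0.1]
```

View pics/s14c.png

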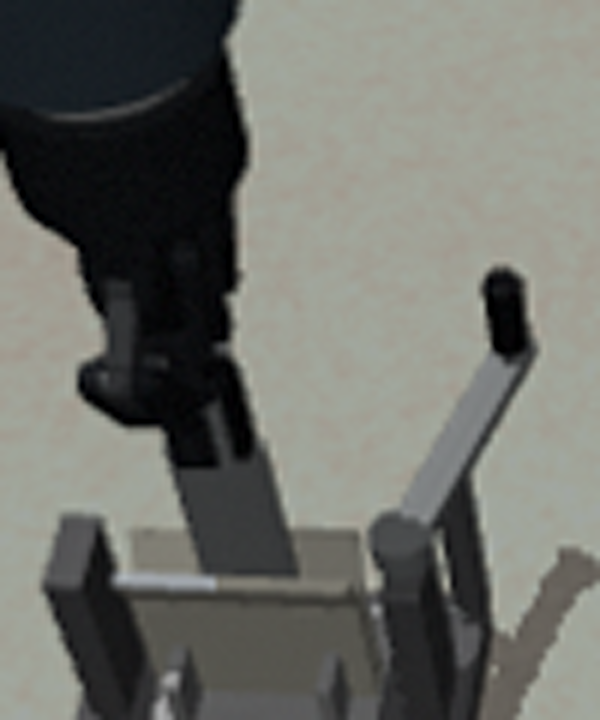

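Call:
servo_tool([
  [255,0,0.05,0.3,0,0,0],
  [255,0,0,0.3,0,0,0],
  [255,0,0,0.3,0,0,0],
  [255,0,0,0,0,0,0],
])

```text
time_s: 19.45
tcp_pos: [580.0, -203.5, 167.3]
tcp_rot: [-3.14, -0.001, -1.497]
contact_force: [0.6, -1.0, 4.7]
gripper_width: 0.152
```

Call:
servo_tool([
  [255,0,0,0.3,0,0,0],
  [255,0,0,0.3,0,0,0],
  [255,0,0,0.2,0,0,0],
  [255,0,0,0,0,0,0],
  [255,0,0,0,0,0,0],
])

```text
time_s: 20.08
tcp_pos: [579.3, -203.0, 157.9]
tcp_rot: [3.141, 0.0, -1.497]
contact_force: [0.4, -0.8, 2.3]
gripper_width: 0.155
```

```bash
python3 -c "
from h import *
go(579.6,-202.7,158.5,-1.498);print(manip.get_state()['moment'])
S=snap('scene','s15');crop('s15',120,80,220,200,6,'s15c')
"
```

```text
t 20.075 pos [ 579.3 -203.   157.9] rot [ 3.141  0.    -1.497] F [ 0.4 -0.8  2.3] w 0.155
shift cm [-0.03 -0.03 -0.06] turn [0. 0. 0.]
[-0.34163175 -0.12455747 -0.10869975]
```

View pics/s15c.png

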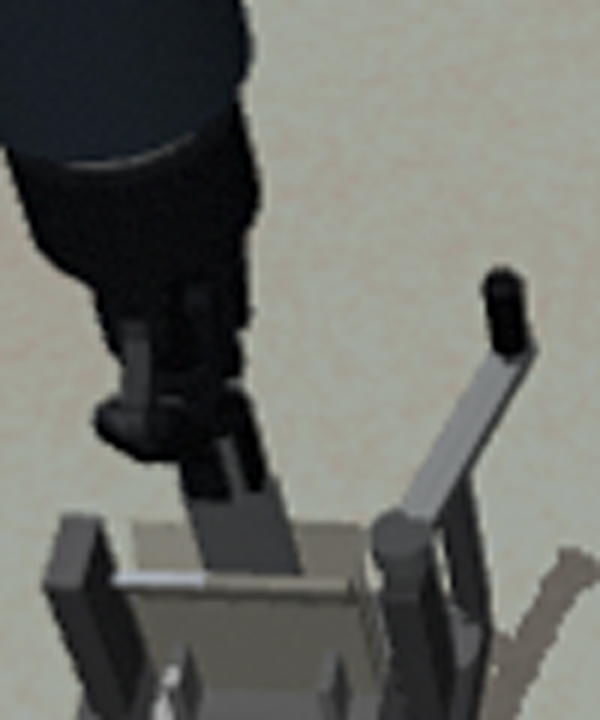

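Call:
servo_tool([
  [255,0,0,0,0,0,0],
  [255,0,0,0,0,0,0],
  [255,0,0,0,0,0,0],
  [255,0,0,0,0,0,0],
])

```text
time_s: 20.62
tcp_pos: [579.3, -203.0, 157.9]
tcp_rot: [3.141, 0.0, -1.497]
contact_force: [-0.5, -1.2, -1.6]
gripper_width: 0.155
```

```bash
python3 -c "
from h import *
go(579.6,-202.7,158.5,-1.498)
snap('scene','s16');snap('top','t16');print(manip.get_state()['qvel'].round(3));
S=load('s16');o=np.array([120,80]);b=np.array([579.3,-203,67.4]);yv=np.array([-np.sin(.073),np.cos(.073),0])
for dy in(-15,15): print((proj(S,b+yv*dy+[7,.5,80])-o+.5)*6)
b=np.array([579.1,-203,110.8])
for dy in(-15,15): print('s13',(proj(S,b+yv*dy+[7,.5,80])-o+.5)*6)
"
```

```text
t 20.625 pos [ 579.3 -203.   157.9] rot [ 3.141  0.    -1.497] F [-0.5 -1.2 -1.6] w 0.155
shift cm [-0.03 -0.03 -0.06] turn [0. 0. 0.]
[-0.     0.     0.002 -0.001  0.001  0.002]
[177.21881357 492.58203962]
[258.97984974 495.51393733]
s13 [152.14048869 410.10216849]
s13 [237.0952677  413.05310881]
```

View pics/s16.png

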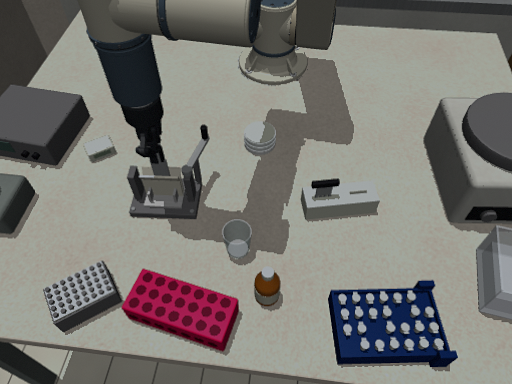

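```bash
python3 -c "
from station import manip
print(manip.job_done())"
```

```text
the job is handed in; nothing more can be done
None
```

The brace is seated in its end detent and the gauge is held between the plates. I handed the job in at about 20.7 s, well under the 58 s limit.

- **Brace:** I swung it out with the gripper straddling the knob. It stopped hard against the end stop, with the push rising to 17 N for almost no movement. With the gripper backed away, the knob top sat at scene pixel (204, 125.6), which matches the predicted 1.85 rad position.
- **Gauge:** I gripped the handle at 60 N and lowered the blade into the slot, with about 5 N of drag from the plates. The tip ended about 67 mm above the stand's underside, where half-way down the plates is 68 mm. That height comes from the tool position, because the tip is hidden inside the slot.
- **Final checks:** The tool axis is vertical to within 0.1 degree, and the joint speeds are almost zero. The handle showed no visible slip in the gripper. The scene picture shows the comb, beaker, bottle and dishes where they started.
- **Small disagreements:** The handle edges read 1–2 pixels off prediction, which is within the calibration error. The vertical force was −1.6 N in the last reading and +2.3 N half a second earlier, so drag at rest was not confirmed. The sliding drag was clear, at 4.7 N in both readings taken on the way down.

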